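# Release the ratchet clamp that holds the jar

## Robot

A 7-joint arm with a two-finger parallel gripper is mounted at the origin on a cart in front of the work surface, level with it; the furniture and walls round the work are solid. World frame = base frame: x ahead of the robot, y to its left, z up, the work surface at z = 0. Lengths are in mm, angles in degrees, forces in N, time in s.
With the tool pointing down it reaches from about 425 to 825 mm from the base axis. Payload 3.6 kg.
Tool frame: the origin (TCP) lies at the very end of the fingers, on their centre line; the grasp point (between the pads) lies 19 mm behind it (manip.tcp_to_grasp is the distance from the TCP to the grasp point, in mm); z points along the fingers, y is the line along which they close (so a half turn about z gives the same grasp; the last joint's range is limited). The gripper opens to 93 mm and grips with 3 to 60 N. Pads are 15 mm wide; open, the fingers measure 128 mm over their backs; the gripper's body (75 mm by 188 mm) begins 65 mm behind the grasp point.
Start: joints at [62.424, 35.231, -0.722, 81.555, 0.464, 63.22, -2.315], TCP at [285.54, -583.891, 218.64] pointing down, gripper open.
Joint ranges: [-178.69, 178.69], [-17.37, 117.87], [-77.05, 75.6], [15.02, 138.74], [-78.02, 258.01], [0.78, 113.62], [-162.83, 162.83]. Speed limits (degrees/s): [159.86, 159.86, 180, 180, 180, 180, 180].

## Interface

Orientations are given as a 3x3 rotation matrix whose columns are the frame's x, y, z axes.
In Python, from bench import get_state, viewer, workorder, manip gives the robot as it stands.
- The arm moves only by the tool send_rows, never from a script. Its arguments are lists of equal length, an entry for each row: "offset": the shift along the tool's x, y, z in m, a list of three; "roll": the turn about the tool's z in rad; "hand": the opening in per cent of the stroke, from 0 (shut) to 100 (fully open). In form: {"offset": [[dx, dy, dz], ...], "roll": [roll, ...], "hand": [hand, ...]}. A call has 1 to 20 rows; each row shifts and turns the commanded pose from where the row before left it, along the tool's axes as they then stand; what a row does not reach is not made up. A row lasts 1/10 s, in which the tool goes at most 50 mm and 8.59 degrees, less where a joint would pass 70% of its speed; a pose out of reach is approached as far as the arm can. A call with a gripper value outside its range is refused whole. The fingers move at their own pace and stop on an object; "force" is the grip in N (left out, the last holds). Time passes only in rows, so rows that do not move let the fingers close. It gives the time, the measured TCP pose, the force, the opening and the grip force at its end, in the units of the state.
- get_state(): the state, without advancing time (a new reading comes with each control period).
- viewer.get_image(name): name is "scene" or "top" or "wrist"; returns a dict with "img" (480x640x3 uint8, blue, green, red), "depth" (480x640 float32, mm along the optical axis (not along the pixel's ray), 0 where there is no reading), "fx", "fy", "cx", "cy" (pixels), "rvec" (rotation vector, rad) and "tvec" (3), from world to camera coordinates, as OpenCV has them; the wrist camera has in their place "T_tool_cam" (4x4, takes a point from camera to tool coordinates, whose origin is the TCP and whose axes are the flange's). Camera axes: x right, y down, z forward; pixel columns grow to the right and rows downward; lengths in mm; the calibration is good to about 2 mm. A picture is of the moment at which its call begins: read the wrist's pose just before it.
- workorder.hand_in(): hands the job in; it is judged then, once.
The state is a dict: "time_s": time; "joints": joint angles; "joint_velocities": joint speeds; "effort": joint torques, N m; "tool_pos": TCP position; "tcp_rot": TCP orientation; "force": force on the tool from outside, world axes, zero at the start; "torque": the same for the moment, N m; "finger_gap": opening from 0.0 (shut) to 1.0 (fully open); "grasp_force": force on a finger pad.
Only numpy, scipy, OpenCV 4.12 (cv2) and the standard library are available. Lean on these libraries where they do the work, as an engineer would, in place of code of your own. Each camera call takes 0.05 s, during which the arm holds its last target. There are 200 camera calls.

## Task

Two ratchet clamps stand on the worktop, one holding a jar, the other a tin. Free the jar: flip the pawl of its clamp all the way over to the released side, then slide that clamp's jaw back as far as it goes. Leave the jar standing in its place on the clamp, and leave the tin's clamp shut with its pawl engaged.

Things in the scene. Friction and masses are not known exactly. Their poses are not given: they have to be found in the camera images.
- jar_clamp: Jar's clamp (both clamps are alike): wooden board fixed on the worktop, top 14 mm high, x -58 to +42, y -150 to +112 mm. Origin on the worktop under the slide line; y runs along the slide to the upright fixed jaw (face at y +89 mm), z up. The sliding jaw opens towards -y; the pawl lies in front of the slide (-x, towards the robot). Jaws 64 mm wide, tops 62 mm above the worktop.
- jar_clamp_jaw (a joint): Slide of the jar clamp's jaw in m: 0 = shut on the jar (start), growing as it slides back (clamp's -y) to 0.07 at the stop. About 2 N friction, no spring; stays where it is left. While the pawl is engaged it cannot go back more than 1 to 2 mm.
- jar_clamp_knob (a point): Grip point of that jaw: on the axis of an upright round black knob, 26 mm across, on the jaw's carriage. The point is 67 mm above the worktop; the knob's thick part spans 53 to 82 mm height, above a 14 mm stem. At jaw 0 it lies at x 0, y -45 mm in the clamp's frame. Moves with the jaw; axes as the clamp's.
- jar_clamp_pawl (a joint): Pawl of the jar clamp in rad, turning about an upright pin at x -43, y -90 mm in the clamp's frame: 0 = engaged in the teeth (start), 0.7 = released, counter-clockwise seen from above. It has a stop at each end and no spring: it stays where it is left. Pushing it takes about 2 N at the peg; past 0.3 it is clear of the teeth.
- jar_clamp_peg (a point): Finger peg of that pawl: upright, black, 12 mm across, 17 to 61 mm above the worktop, just off the board's front edge, 38 mm from the pivot pin. Point on its axis, 46 mm high. Engaged it is at x -81, y -90 mm in the clamp's frame; to release, push it towards the clamp's -y (the way the jaw opens); it swings to x -72, y -114 mm. Its axes turn with the pawl and match the clamp's when engaged.
- jar: Glass jar with a yellow screw lid, 73 mm across, 91 mm tall, standing loose on the jar clamp's board between the jaws with 1 to 3 mm of play. Origin at the centre of its underside, at x 0, y +50 mm, z 14 mm in the clamp's frame; z up.
- tin_clamp_jaw (a joint): Jaw of the other clamp, which holds a low tin 75 mm across and 58 mm tall: 0 = shut (m). To be left alone.
- tin_clamp_pawl (a joint): Pawl of the tin's clamp (rad): 0 = engaged. To be left alone.
Mind the look-alikes: they are no part of the job. What is shaped like the jar but black is not meant.

How it is judged:
By the outcome, as a careful person would: the job done as asked, in the order asked, and still so for the second after the job is handed in, with the robot touching nothing.
It also fails if it takes over 40 s, if anything falls off the work surface, if the arm or the gripper's body presses on something with over 40 N, if the wrist force passes 120 N, or if a joint passes its speed limit or range.

## Working session

There is one attempt and no reset: what is moved stays moved. The work goes in short steps, Python scripts to look and compute and a tool call to move; the robot and the scene stay as the last step left them, time stands still between calls to the robot, and variables do not carry over. Pictures are saved under pics/ and viewed, at most 10 in all, crops included, and the job is handed in when it is done.

Besides the shell and the picture viewer there is one more tool, called after ">>>" in YAML: its name, and indented under it one key for each argument. send_rows: Moves the arm, as the interface text tells. Its arguments: {"type":"object","properties":{"offset":{"type":"array"},"roll":{"type":"array"},"hand":{"type":"array"},"force":{"type":"number"}},"required":["offset","roll","hand"]}

```bash
mkdir -p pics
cat > h.py <<'E'
import numpy as np, cv2
from bench import get_state, viewer, workorder, manip
def cast(d,u,v,z):
    R=cv2.Rodrigues(np.array(d["rvec"],float))[0]; t=np.array(d["tvec"],float).ravel()
    c=-R.T@t; r=R.T@np.array([(u-d["cx"])/d["fx"],(v-d["cy"])/d["fy"],1.])
    return c+r*(z-c[2])/r[2]
def pts(d):
    R=cv2.Rodrigues(np.array(d["rvec"],float))[0]; t=np.array(d["tvec"],float).ravel()
    v,u=np.mgrid[:480,:640]; Z=d["depth"]
    P=np.stack([(u-d["cx"])/d["fx"]*Z,(v-d["cy"])/d["fy"]*Z,Z],-1)
    return (P-t)@R
E
python3 - <<'E'
from h import *
import pickle
for n in ("scene","top"):
    d=viewer.get_image(n); cv2.imwrite(f"pics/{n}.png",d["img"]); pickle.dump(d,open(n+".pkl","wb"))
    R=cv2.Rodrigues(np.array(d["rvec"],float))[0]; print(n,-R.T@np.array(d["tvec"]).ravel(),d["fx"])
s=get_state(); print(s["time_s"],s["tool_pos"],s["tcp_rot"],s["finger_gap"])
E
```

```text
scene [ -276.34550362 -1299.83324273   872.46522126] 618.9890085164512
top [ 321.46172917   39.79991016 1213.60141054] 520.6171940181295
0.1 [ 285.20995501 -583.31350634  217.62763775] [[ 8.98347322e-01  4.39284660e-01 -1.03710822e-03]
 [ 4.39285880e-01 -8.98345140e-01  1.98127236e-03]
 [-6.13385760e-05 -2.23545771e-03 -9.99997499e-01]] 1.0003726172524383
```

View pics/scene.png

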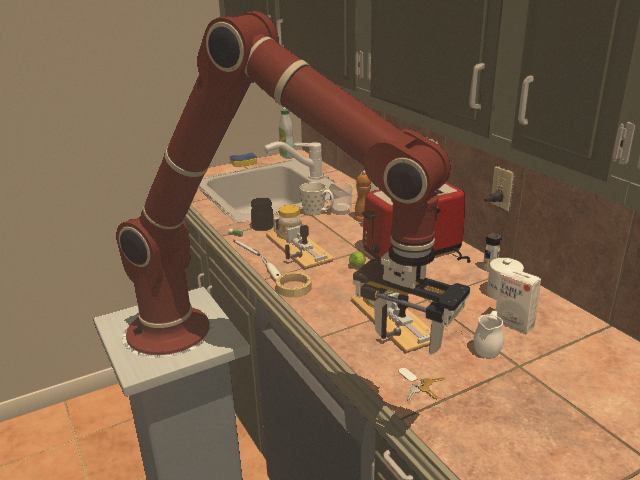

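View pics/top.png

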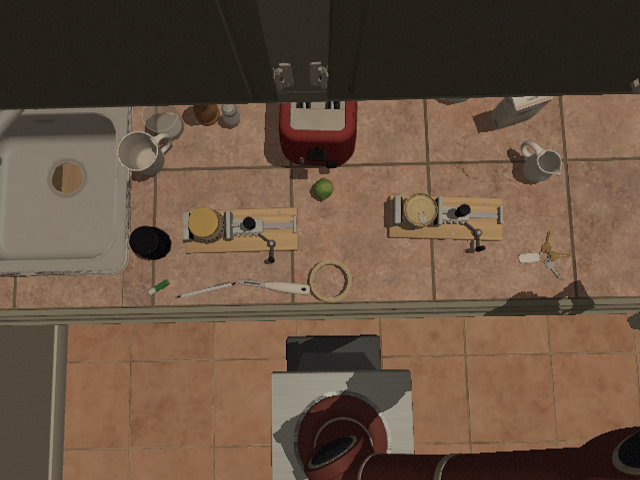

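Scene: the left clamp in the top view holds the yellow-lidded jar (205,224), with its knob at about (249,224) and peg at about (271,257). Possible look-alikes are the tin at (420,210) in the right clamp, with knob (462,211) and peg (480,243), and the black jar at (150,242). By the description I choose the left clamp, and will check it in a crop with measurements.

Run:
```python
from h import *
import pickle
d=pickle.load(open("top.pkl","rb")); P=pts(d); im=d["img"]
hsv=cv2.cvtColor(im,cv2.COLOR_BGR2HSV)
x0,y0,x1,y1=175,195,310,275
sub=np.zeros((480,640),bool); sub[y0:y1,x0:x1]=1
# board: wood colour with height 8..20
b=sub&(abs(P[...,2]-14)<6)
b&=(hsv[...,1]>60)
n,l,st,c=cv2.connectedComponentsWithStats(b.astype(np.uint8)); 
m=(l==1+np.argmax(st[1:,4]))
q=np.array([cast(d,u,v,14)[:2] for v,u in np.argwhere(m)],np.float32)
r=cv2.minAreaRect(q); print("board",r, cv2.boxPoints(r).tolist())
def blobs(mask,h,name):
    n,l,st,c=cv2.connectedComponentsWithStats(mask.astype(np.uint8))
    for i in range(1,n):
        if st[i,4]>15:
            p=P[l==i]; print(name,st[i].tolist(),c[i].round(1),cast(d,*c[i],h).round(1),"medz",np.median(p[:,2]).round(1))
blobs(sub&(hsv[...,0]>15)&(hsv[...,0]<35)&(hsv[...,1]>110)&(P[...,2]>90),105,"lid")
blobs(sub&(hsv[...,2]<60)&(P[...,2]>72)&(P[...,2]<92),82,"knob")
blobs(sub&(hsv[...,2]<70)&(P[...,2]>52)&(P[...,2]<68),61,"peg")
blobs(sub&(P[...,2]>56)&(P[...,2]<68)&(hsv[...,2]>80),62,"jawtops")
cv2.imwrite("pics/crop.png",cv2.resize(im[190:280,170:310],None,fx=5,fy=5,interpolation=cv2.INTER_CUBIC))
# scene objects
s=pickle.load(open("scene.pkl","rb")); cv2.imwrite("pics/crop2.png",cv2.resize(s["img"][190:280,220:350],None,fx=6,fy=6))
# obstacles taller than 100mm around clamp
for (u,v) in [(150,242),(142,150),(318,130),(322,188),(330,262),(205,224)]: print((u,v),P[v,u].round(0))
```

```text
board ((481.74249267578125, 188.08055114746094), (189.8231201171875, 98.728271484375), 89.12925720214844) [[430.94171142578125, 93.93011474609375], [529.6586303710938, 92.42977905273438], [532.5432739257812, 282.2309875488281], [433.82635498046875, 283.7313232421875]]
lid [188, 207, 32, 31, 759] [203.4 221.9] [485.6 291.  105. ] medz 105.3
knob [243, 217, 12, 11, 101] [248.4 222.2] [486.1 197.   82. ] medz 81.3
peg [223, 213, 3, 24, 34] [224.6 224.3] [485.5 253.4  61. ] medz 59.9
peg [188, 228, 3, 11, 19] [189.3 233.2] [467.2 332.5  61. ] medz 59.2
peg [268, 256, 6, 6, 25] [270.4 258.4] [406.9 151.1  61. ] medz 59.9
jawtops [183, 211, 8, 29, 161] [185.4 225. ] [485.7 341.3  62. ] medz 61.8
jawtops [225, 210, 6, 28, 115] [227.5 223.6] [486.8 246.6  62. ] medz 61.7
(150, 242) [446. 411.  91.]
(142, 150) [676. 461.  11.]
(318, 130) [657.  40. 187.]
(322, 188) [566.  33.  48.]
(330, 262) [399.  19.  24.]
(205, 224) [481. 288. 105.]
```

View pics/crop.png

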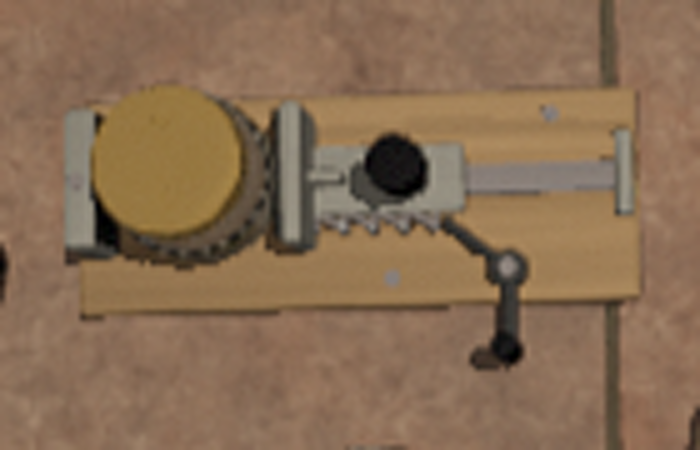

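Crop: yellow-lidded jar in the left clamp, with the knob upright at (248,222), the peg at (270,258) and teeth engaged. All sizes agree: lid z is 105, knob z 81, peg z 60, knob to jar 94 mm, and clamp yaw is about 0. So the knob is at (486,197), the peg at (407,151), and the released peg should be at about (415,127).

First I roll so tool y lies along world +x (tool x along world +y), then swing round clear of the base.

>>> send_rows:
  offset:
    - [0,0,0]
    - [0,0,0]
    - [0,0,0]
    - [0,0,0]
    - [0,0,0]
    - [0,0,0]
    - [0,0,0]
    - [0,0,0]
    - [0.028,0.0215,0]
    - [0.028,0.0215,0]
    - [0.028,0.0215,0]
    - [0.028,0.0215,0]
    - [0.028,0.0215,0]
    - [0.028,0.0215,0]
    - [0.028,0.0215,0]
    - [0.028,0.0215,0]
    - [0.028,0.0215,0]
    - [0.028,0.0215,0]
  roll: [-0.1395,-0.1395,-0.1395,-0.1395,-0.1395,-0.1395,-0.1395,-0.1395,0,0,0,0,0,0,0,0,0,0]
  hand: [0,0,0,0,0,0,0,0,0,0,0,0,0,0,0,0,0,0]
  force: 20

```text
time_s: 1.9
tool_pos: [500.9, -302.6, 218.2]
tcp_rot: [[0.0, 1.0, -0.001], [1.0, -0.0, 0.0], [0.0, -0.001, -1.0]]
force: [1.1, -0.2, -0.3]
finger_gap: 0.001
grasp_force: 0.0
```

>>> send_rows:
  offset:
    - [0.04,0,0]
    - [0.04,0,0]
    - [0.04,0,0]
    - [0.04,0,0]
    - [0.04,0,0]
    - [0.04,0,0]
    - [0.04,0,0]
    - [0.04,0,0]
    - [0.04,0,0]
    - [0.04,0,0]
    - [0.022,-0.0215,0.01]
    - [0.022,-0.0215,0.01]
    - [0.022,-0.0215,0.01]
    - [0.022,-0.0215,0.01]
    - [0,0,0]
    - [0,0,0]
  roll: [0,0,0,0,0,0,0,0,0,0,0,0,0,0,0,0]
  hand: [0,0,0,0,0,0,0,0,0,0,0,0,0,0,0,0]

```text
time_s: 3.5
tool_pos: [414.2, 184.2, 178.5]
tcp_rot: [[-0.002, 1.0, -0.0], [1.0, 0.002, -0.001], [-0.001, -0.0, -1.0]]
force: [-0.3, -0.3, -0.1]
finger_gap: 0.012
grasp_force: 0.0
```

>>> send_rows:
  offset:
    - [0,0,0.02]
    - [0,0,0.025]
    - [0,0,0.025]
    - [0,0,0.025]
    - [0,0,0.025]
    - [0,0,0.015]
    - [0,0,0.005]
    - [0,0,0]
  roll: [0,0,0,0,0,0,0,0]
  hand: [0,0,0,0,0,0,0,0]

```text
time_s: 4.3
tool_pos: [415.3, 183.3, 38.3]
tcp_rot: [[0.002, 1.0, -0.0], [1.0, -0.002, -0.001], [-0.001, -0.0, -1.0]]
force: [-0.4, 0.5, -0.1]
finger_gap: 0.005
grasp_force: 0.0
```

Run:
```python
from h import *
import pickle
s=get_state(); print(s["tool_pos"],s["force"])
d=viewer.get_image("scene"); cv2.imwrite("pics/s2.png",cv2.resize(d["img"][170:290,210:370],None,fx=5,fy=5))
```

```text
[415.26762998 183.30477748  38.32763067] [-0.3794131   0.50623768 -0.11012422]
```

View pics/s2.png

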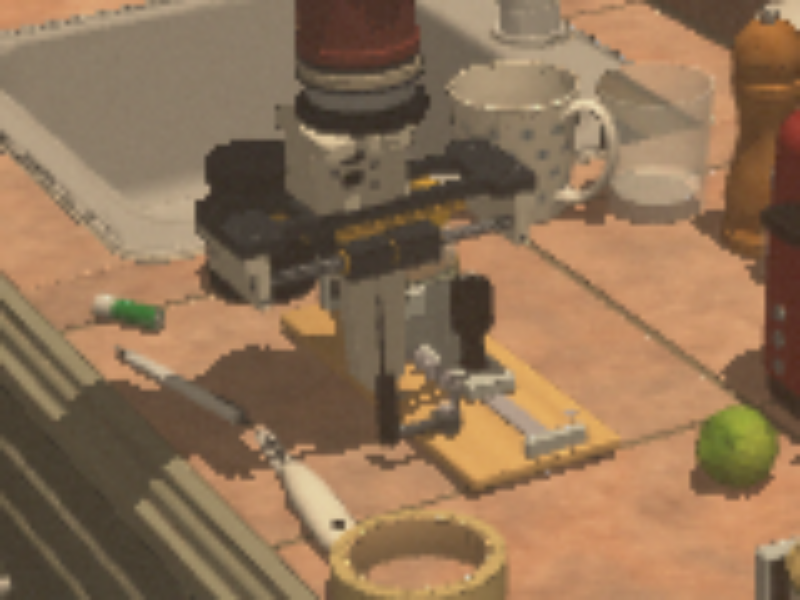

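The closed fingers (about crop (370,340)) stand behind the peg (crop (385,405)) on its +y side, clear of the jar and the pawl arm. Next I push towards −y.

>>> send_rows:
  offset:
    - [-0.01,0,0]
    - [-0.006,0,0]
    - [-0.004,0,0]
    - [-0.004,0,0]
    - [-0.004,0,0]
    - [-0.004,0,0]
    - [-0.004,0,0]
    - [-0.003,0,0]
    - [0,0,0]
  roll: [0,0,0,0,0,0,0,0,0]
  hand: [0,0,0,0,0,0,0,0,0]

```text
time_s: 5.25
tool_pos: [415.6, 144.9, 38.9]
tcp_rot: [[0.001, 1.0, 0.002], [1.0, -0.001, 0.001], [0.001, 0.002, -1.0]]
force: [1.1, 2.1, 0.0]
finger_gap: 0.004
grasp_force: 1.1
```

>>> send_rows:
  offset:
    - [-0.002,0,0]
    - [-0.002,0,0]
    - [0,0,0]
  roll: [0,0,0]
  hand: [0,0,0]

```text
time_s: 5.55
tool_pos: [415.0, 141.4, 38.7]
tcp_rot: [[-0.0, 1.0, 0.001], [1.0, 0.0, 0.001], [0.001, 0.001, -1.0]]
force: [2.7, 2.5, -0.3]
finger_gap: 0.005
grasp_force: 1.8
```

>>> send_rows:
  offset:
    - [-0.001,0,0]
    - [-0.001,0,0]
    - [0,0,0]
  roll: [0,0,0]
  hand: [0,0,0]

```text
time_s: 5.85
tool_pos: [415.1, 141.1, 38.8]
tcp_rot: [[-0.002, 1.0, 0.002], [1.0, 0.002, 0.003], [0.003, 0.002, -1.0]]
force: [3.0, 5.3, -1.7]
finger_gap: 0.006
grasp_force: 3.2
```

>>> send_rows:
  offset:
    - [-0.001,0,0]
    - [-0.001,0,0]
    - [0,0,0]
  roll: [0,0,0]
  hand: [0,0,0]

```text
time_s: 6.15
tool_pos: [415.2, 140.9, 38.8]
tcp_rot: [[-0.003, 1.0, 0.003], [1.0, 0.003, 0.006], [0.006, 0.003, -1.0]]
force: [1.7, 8.7, -3.1]
finger_gap: 0.007
grasp_force: 4.5
```

The peg hit its stop at y 141 (predicted 140.5), with force rising. Next I back off, lift, open and move above the knob.

>>> send_rows:
  offset:
    - [0.006,0,0]
    - [0.012,0,0]
    - [0.006,0,0]
    - [0,0,-0.03]
    - [0,0,-0.04]
    - [0,0,-0.04]
    - [0,0.025,-0.01]
    - [0.012,0.025,0]
    - [0.024,0.021,0]
    - [0,0,0]
    - [0,0,0]
  roll: [0,0,0,0,0,0,0,0,0,0,0]
  hand: [0,0,0,0,0,0,60,60,60,60,60]

```text
time_s: 7.25
tool_pos: [484.2, 196.7, 157.9]
tcp_rot: [[-0.001, 1.0, -0.003], [1.0, 0.001, -0.002], [-0.002, -0.003, -1.0]]
force: [-0.1, 1.0, 0.1]
finger_gap: 0.387
grasp_force: 0.0
```

Run:
```python
from h import *
s=get_state(); print(s["tool_pos"],s["finger_gap"],s["force"])
d=viewer.get_image("top"); P=pts(d); im=d["img"]; hsv=cv2.cvtColor(im,cv2.COLOR_BGR2HSV)
sub=np.zeros((480,640),bool); sub[240:280,255:310]=1
n,l,st,c=cv2.connectedComponentsWithStats((sub&(hsv[...,2]<70)&(P[...,2]>50)&(P[...,2]<68)).astype(np.uint8))
for i in range(1,n): print(st[i],c[i],cast(d,*c[i],61).round(1))
w=viewer.get_image("wrist")
T=np.array(w["T_tool_cam"]); print(T.round(2))
cv2.imwrite("pics/t3.png",np.hstack([cv2.resize(im[170:290,170:330],(400,300)),cv2.resize(w["img"],(400,300))]))
```

```text
[484.21757686 196.74920191 157.90082011] 0.3868748011230201 [-0.08044347  1.03200546  0.09548905]
[[   0.     -0.96   -0.29   79.52]
 [   1.      0.     -0.     -0.51]
 [   0.     -0.29    0.96 -165.8 ]
 [   0.      0.      0.      1.  ]]
```

View pics/t3.png

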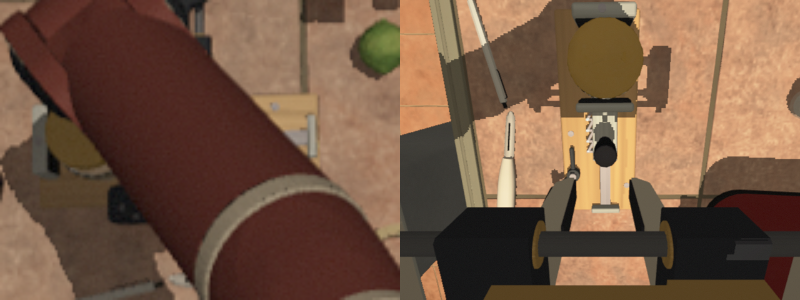

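The wrist view shows the knob at about (605,150) in the montage, and the pawl's tooth at about (573,160), partly behind the left finger. I take a wrist measurement of knob and pawl, with a zoom.

```bash
cat >> h.py <<'E'
def wpts(d,s):
    T=np.array(d["T_tool_cam"]); v,u=np.mgrid[:480,:640]; Z=d["depth"]
    P=np.stack([(u-d["cx"])/d["fx"]*Z,(v-d["cy"])/d["fy"]*Z,Z],-1)
    P=P@T[:3,:3].T+T[:3,3]
    return P@np.array(s["tcp_rot"]).T+np.array(s["tool_pos"])
E
python3 - <<'E'
from h import *
s=get_state(); d=viewer.get_image("wrist"); P=wpts(d,s); im=d["img"]; g=im.max(2)
def q(m,name):
    n,l,st,c=cv2.connectedComponentsWithStats(m.astype(np.uint8))
    for i in range(1,n):
        if st[i,4]>25:
            p=P[l==i]; print(name,st[i],p.mean(0).round(1),((p.min(0)+p.max(0))/2).round(1))
q((g<70)&(abs(P[...,2]-82)<5)&(abs(P[...,0]-486)<40)&(abs(P[...,1]-197)<40),"knob")
q((P[...,2]>22)&(P[...,2]<66)&(P[...,0]>385)&(P[...,0]<465)&(P[...,1]>95)&(P[...,1]<190),"pawl")
q((P[...,2]>55)&(P[...,2]<66)&(P[...,0]>385)&(P[...,0]<440)&(P[...,1]>95)&(P[...,1]<190),"pegtop")
cv2.imwrite("pics/w4.png",cv2.resize(im[140:340,180:440],None,fx=3,fy=3))
E
```

```text
knob [ 310  229   37   38 1078] [485.8 197.8  81.6] [485.9 197.1  80.5]
pawl [264 236  24  55 552] [443.1 161.9  25.9] [441.8 165.7  27.1]
```

View pics/w4.png

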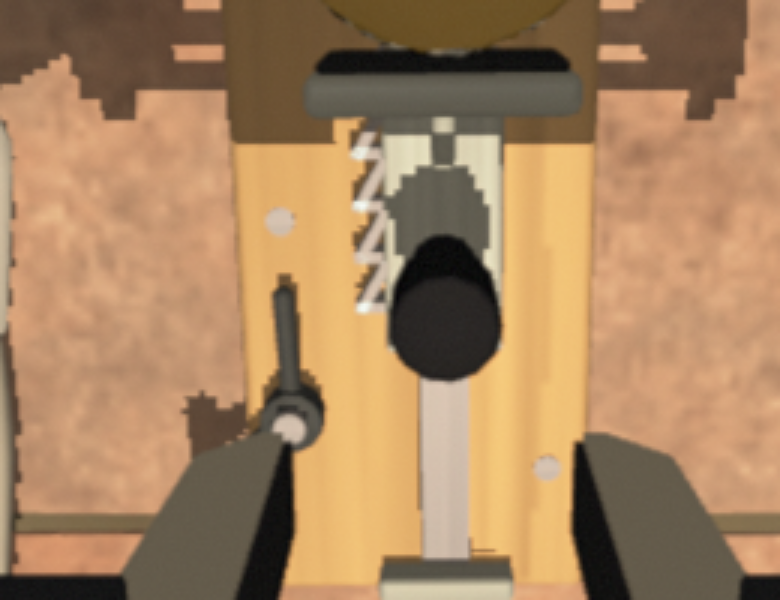

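The pawl tooth (crop (287,290)) is fully clear of the rack. The knob measures (486,197), agreeing with the top view. Next I descend and grip.

>>> send_rows:
  offset:
    - [0,0.002,0.02]
    - [0,0,0.025]
    - [0,0,0.025]
    - [0,0,0.02]
    - [0,0,0.015]
    - [0,0,0.005]
    - [0,0,0]
    - [0,0,0]
    - [0,0,0]
    - [0,0,0]
    - [0,0,0]
    - [0,0,0]
  roll: [0,0,0,0,0,0,0,0,0,0,0,0]
  hand: [60,60,60,60,60,60,60,15,15,15,15,15]
  force: 15

```text
time_s: 8.6
tool_pos: [486.6, 197.1, 49.1]
tcp_rot: [[-0.0, 1.0, -0.001], [1.0, 0.0, -0.0], [-0.0, -0.001, -1.0]]
force: [-2.0, -0.1, 4.7]
finger_gap: 0.277
grasp_force: 15.0
```

>>> send_rows:
  offset:
    - [-0.002,0,0]
    - [-0.004,0,0]
    - [-0.006,0,0]
    - [-0.006,0,0]
    - [-0.006,0,0]
    - [-0.006,0,0]
    - [-0.006,0,0]
    - [-0.006,0,0]
    - [-0.006,0,0]
    - [-0.006,0,0]
    - [-0.005,0,0]
    - [-0.004,0,0]
    - [-0.003,0,0]
    - [0,0,0]
  roll: [0,0,0,0,0,0,0,0,0,0,0,0,0,0]
  hand: [15,15,15,15,15,15,15,15,15,15,15,15,15,15]

```text
time_s: 10.0
tool_pos: [487.4, 130.0, 49.0]
tcp_rot: [[0.001, 1.0, -0.0], [1.0, -0.001, -0.001], [-0.001, -0.0, -1.0]]
force: [-2.5, -0.3, 7.2]
finger_gap: 0.274
grasp_force: 15.0
```

>>> send_rows:
  offset:
    - [-0.002,0,0]
    - [-0.002,0,0]
    - [-0.001,0,0]
    - [0,0,0]
  roll: [0,0,0,0]
  hand: [15,15,15,15]

```text
time_s: 10.4
tool_pos: [487.4, 127.0, 49.0]
tcp_rot: [[-0.001, 1.0, 0.0], [1.0, 0.001, 0.002], [0.002, 0.0, -1.0]]
force: [-3.3, 3.2, 5.5]
finger_gap: 0.276
grasp_force: 15.0
```

>>> send_rows:
  offset:
    - [-0.001,0,0]
    - [-0.001,0,0]
    - [-0.001,0,0]
    - [0,0,0]
  roll: [0,0,0,0]
  hand: [15,15,15,15]

```text
time_s: 10.8
tool_pos: [487.4, 127.0, 49.0]
tcp_rot: [[-0.003, 1.0, 0.001], [1.0, 0.003, 0.006], [0.006, 0.001, -1.0]]
force: [-3.4, 7.6, 3.7]
finger_gap: 0.275
grasp_force: 15.0
```

The jaw is at its stop: 70 mm of travel, with force rising. I release gently (45% keeps clear of the peg), lift and move away to look.

>>> send_rows:
  offset:
    - [0.002,0,0]
    - [0.001,0,0]
    - [0,0,0]
    - [0,0,0]
    - [0,0,0]
    - [0,0,-0.01]
    - [0,0,-0.03]
    - [0,0,-0.04]
    - [0,0,-0.04]
    - [0,0,-0.04]
    - [-0.03,0,0]
    - [-0.04,0,0]
    - [-0.04,0,0]
    - [-0.04,0,0]
    - [-0.04,0,0]
    - [-0.04,0,0]
    - [-0.04,0,0]
    - [-0.03,0,0]
    - [0,0,0]
  roll: [0,0,0,0,0,0,0,0,0,0,0,0,0,0,0,0,0,0,0]
  hand: [15,15,45,45,45,45,45,45,45,45,45,45,45,45,45,45,45,45,45]

```text
time_s: 12.7
tool_pos: [486.4, -180.4, 208.7]
tcp_rot: [[0.01, 1.0, -0.001], [1.0, -0.01, -0.003], [-0.003, -0.0, -1.0]]
force: [-0.4, -0.2, -0.2]
finger_gap: 0.45
grasp_force: 0.0
```

Run:
```python
from h import *
s=get_state(); print(s["time_s"],s["tool_pos"],s["force"])
d=viewer.get_image("top"); P=pts(d); im=d["img"]; hsv=cv2.cvtColor(im,cv2.COLOR_BGR2HSV)
sub=np.zeros((480,640),bool); sub[195:275,175:320]=1
def blobs(mask,h,name):
    n,l,st,c=cv2.connectedComponentsWithStats((mask&sub).astype(np.uint8))
    for i in range(1,n):
        if st[i,4]>12: print(name,st[i],cast(d,*c[i],h).round(1))
blobs((hsv[...,0]>15)&(hsv[...,0]<35)&(hsv[...,1]>110)&(P[...,2]>90),105,"lid")
blobs((hsv[...,2]<60)&(P[...,2]>72)&(P[...,2]<92),82,"knob")
blobs((hsv[...,2]<70)&(P[...,2]>52)&(P[...,2]<68),61,"peg")
cv2.imwrite("pics/t5.png",cv2.resize(im[180:280,165:325],None,fx=5,fy=5,interpolation=cv2.INTER_CUBIC))
```

```text
12.7 [ 486.40946361 -180.38067671  208.7462444 ] [-0.37278574 -0.23878979 -0.24104848]
lid [188 207  32  31 755] [485.5 291.1 105. ]
knob [275 216  11  11  94] [486.7 127.3  82. ]
peg [256 217   1  19  19] [480.2 182.8  61. ]
peg [188 229   4  10  19] [465.5 332.1  61. ]
peg [279 252   6   5  21] [415.6 127.3  61. ]
```

View pics/t5.png

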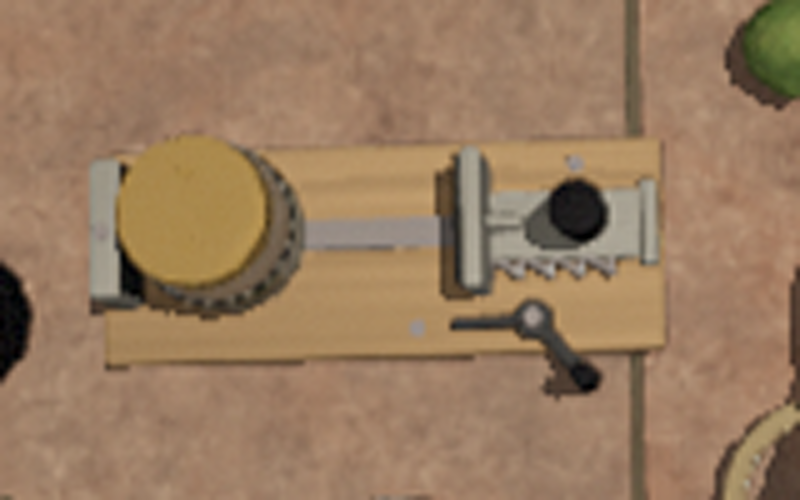

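The jaw sits against its end stop, with the knob at (577,210) in the crop having moved 69.7 mm. The peg is at (585,375), which is (415.6,127.3) in the world, its released position. The jar hasn't moved. Handing in.

```bash
python3 -c "
from bench import workorder
print(workorder.hand_in())"
```

```text
the job is handed in; nothing more can be done
None
```

The job is handed in (no verdict came back): the jar clamp's pawl is fully released and its jaw is back at the stop. The jar stands in its place, and the arm stayed clear of the tin's clamp.

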